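# Index the centrifuge rotor to the loading line

## Robot

A 6-joint arm with a two-finger parallel gripper is mounted at the origin on the work surface. World frame = base frame: x ahead of the robot, y to its left, z up, the work surface at z = 0. Lengths are in mm, angles in rad, forces in N, time in s.
With the tool pointing down it reaches from about 325 to 900 mm from the base axis. Payload 3.5 kg.
Tool frame: the origin (TCP) lies between the finger pads; the fingertips stand 14 mm ahead of it and the grasp point (between the pads) lies 5 mm behind it (env.finger_overhang is the distance from the TCP to the fingertips, in mm); x points along the fingers, z is the direction in which the jaws open and shut, and the axes are right-handed (so a half turn about x gives the same grasp; the last joint's range is limited). The gripper opens to 85 mm and grips with 20 to 120 N. Pads are 22 mm wide; open, the fingers measure 114 mm over their backs; the gripper's body (76 mm by 85 mm) begins 54 mm behind the grasp point. The pads swing forward as they close: fully open they stand 13 mm farther back than shut.
Start: joints at [1.084, 0.276, -0.026, 1.268, 0, 1.467], TCP at [234.035, 579.525, 245.313] pointing down, gripper open.
Joint ranges: [-3.12, 3.12], [-0.85, 1.88], [-1.08, 1.24], [-1.95, 2.15], [-1.57, 1.53], [-3.14, 3.14]. Speed limits (rad/s): [2.57, 2.57, 3.14, 3.14, 3.14, 3.14].

## Interface

Orientations are given as a unit quaternion [w, x, y, z].
In Python, from workcell import env gives the robot as it stands. The module is installed in compiled form; this text tells all that it offers.
- The arm moves only by the shell command python3 -m pendant 'ROWS'. ROWS is JSON, a list that holds one entry, the list of rows, each a list of 5 numbers: the shift along the tool's x, y, z in m, then the turn about the tool's x in degrees, then the finger opening in m, from 0 to 0.0854. In form: [[[dx, dy, dz, turn, jaw], ...]]. A call has 1 to 8 rows; each row shifts and turns the commanded pose from where the row before left it, along the tool's axes as they then stand; what a row does not reach is not made up. A row lasts 1/8 s, in which the tool goes at most 62.5 mm and 10.7 degrees, less where a joint would pass 70% of its speed; a pose out of reach is approached as far as the arm can. A call with a gripper value outside its range is refused whole. The fingers move at their own pace and stop on an object; the grip force is fixed at half the most. Time passes only in rows, so rows that do not move let the fingers close. It gives the time, the measured TCP pose, the force and the opening at its end, in the units of the state.
- env.get_obs(): the state, without advancing time (a new reading comes with each control period).
- env.capture(name): name is "scene" or "side" or "wrist"; returns (picture, depth): 400x640x3 uint8, red, green, blue; 400x640 float32, mm along the optical axis (not along the pixel's ray), 0 where there is no reading.
- env.camera_model(name): a dict with "mtx" (3x3 intrinsics, pixels), "distortion" ([k1, k2, p1, p2, k3] as OpenCV has them; the pictures are not rectified), "R" (3x3) and "t" (3): a world point X has camera coordinates R X + t; the wrist camera has in their place "hand_eye" (4x4, takes a point from camera to tool coordinates, whose origin is the TCP and whose axes are the tool frame's). Camera axes: x right, y down, z forward; pixel columns grow to the right and rows downward; lengths in mm; the calibration is good to about 2 mm. A picture is of the moment at which its call begins: read the wrist's pose just before it. camera_model takes no time and is no camera call.
- env.hand_in(): hands the job in, once; it reports no verdict.
The state is a dict: "t": time; "joint_positions": joint angles; "qvel": joint speeds; "joint_efforts": joint torques, N m; "eef_pos": TCP position; "orientation": TCP orientation; "ft_force": force on the tool from outside, world axes, zero at the start; "moment": the same for the moment, N m; "width": finger opening in mm.
Only numpy, scipy, OpenCV 4.12 (cv2) and the standard library are available. Lean on these libraries where they do the work, as an engineer would, in place of code of your own. Each camera call takes 0.05 s, during which the arm holds its last target. There are 200 camera calls.

## Task

On the round loading stand, turn the centrifuge rotor by pushing sideways against its capped buckets with the fingertips or the outside of the fingers, slowly, either way round, until the black index line on its tongue lines up with the one long thick line of the scale on the stand's rim. Never take a bucket between the fingers, and leave the spare bucket, the jar and the tube rack beside the stand where they are. Then move clear and leave the rotor at rest on the line.

Things in the scene. Friction and masses are not known exactly. Their poses are not given: they have to be found in the camera images.
- stand: Fixed round white stand, 316 mm in diameter. Its flat rim (radius 118 to 152 mm, 58 mm high) has 24 black scale lines, 15 degrees apart: 23 short (9 x 2.5 mm), one long and thick (29 x 6 mm). Origin: underside centre at bench height, on the rotor's vertical axis; x axis towards the long line, z up. Rotor plate's top 59 mm above the bench, low conical hub to 67 mm.
- target (a point): The inner end of the long thick line: a point 116 mm from the rotor's axis, in the narrow gap between rotor tongue and rim, 60 mm above the bench, where the index line must point.
- index (a point): Outer end of the index line: 116 mm from the rotor's axis, 60 mm above the bench, just past the tip of the rotor's only flat tongue (16 mm wide, black line 5 mm wide along it), which lies midway between bucket0 and bucket3. It turns with the rotor.
- rotor (a joint): Rotor angle on the stand in rad, counter-clockwise from above positive, stops only at 13 rad either way. At 0 or any whole turn the index line is on the long line. Dry friction, no spring: about 1.5 to 2.5 N on a bucket turns it, and it stays where it is left when pushed slowly.
- bucket0 (a point): Rotor bucket, upright round plastic cylinder with grey cap, 33 mm in diameter (cap 35), fast on the rotor; all four alike. Point: centre of the cap's top, 103 mm above the bench, 80 mm from the rotor's axis. Its side stands free from 59 to 103 mm above the bench. 45 degrees counter-clockwise (from above) from the index line.
- bucket1 (a point): Rotor bucket, upright round plastic cylinder with grey cap, 33 mm in diameter (cap 35), fast on the rotor; all four alike. Point: centre of the cap's top, 103 mm above the bench, 80 mm from the rotor's axis. Its side stands free from 59 to 103 mm above the bench. 135 degrees counter-clockwise (from above) from the index line.
- bucket2 (a point): Rotor bucket, upright round plastic cylinder with grey cap, 33 mm in diameter (cap 35), fast on the rotor; all four alike. Point: centre of the cap's top, 103 mm above the bench, 80 mm from the rotor's axis. Its side stands free from 59 to 103 mm above the bench. 225 degrees counter-clockwise (from above) from the index line.
- bucket3 (a point): Rotor bucket, upright round plastic cylinder with grey cap, 33 mm in diameter (cap 35), fast on the rotor; all four alike. Point: centre of the cap's top, 103 mm above the bench, 80 mm from the rotor's axis. Its side stands free from 59 to 103 mm above the bench. 315 degrees counter-clockwise (from above) from the index line.
- spare_bucket: Loose capped bucket standing on the bench, 35 mm in diameter, 86 mm high, of the same make as those in the rotor. Not part of the job. Origin: centre of its underside.
- jar: Loose jar with a white lid and paper label standing on the bench, 64 mm in diameter, 85 mm high. Not part of the job. Origin: centre of its underside.
- tube_rack: Loose grey rack, 70 x 130 mm, with six capped sample tubes fast in it, 96 mm high in all. Not part of the job. Origin: centre of its underside.

How it is judged:
By the outcome, as a careful person would: the job done as asked, in the order asked, and still so for the second after the job is handed in, with the robot touching nothing.
It also fails if it takes over 51 s, if anything falls off the work surface, if the arm or the gripper's body presses on something with over 40 N, if the wrist force passes 120 N, or if a joint passes its speed limit or range.

## Working session

There is one attempt and no reset: what is moved stays moved. The work goes in short steps, Python scripts to look and compute and a shell command to move; the robot and the scene stay as the last step left them, time stands still between calls to the robot, and variables do not carry over. Pictures are saved under pics/ and viewed, about 8 in all and at most 12, crops included, and the job is handed in when it is done.

```bash
mkdir -p pics; python3 - <<'E'
from workcell import env
import cv2,numpy as np
o=env.get_obs();print({k:np.round(v,3) for k,v in o.items()})
for n in("scene","wrist"):
    p,d=env.capture(n);cv2.imwrite(f"pics/{n}0.png",p[:,:,::-1]);np.savez(f"{n}0.npz",p=p,d=d)
    m=env.camera_model(n);print(n,{k:np.round(v,4).tolist() for k,v in m.items()})
E
```

```text
{'t': np.float64(0.0), 'joint_positions': array([ 1.084,  0.277, -0.028,  1.268,  0.   ,  1.467]), 'qvel': array([ 0.   , -0.001,  0.002,  0.001,  0.001,  0.001]), 'joint_efforts': array([ 0.0000e+00, -4.4551e+01,  2.9520e+01,  1.6000e-02, -0.0000e+00,
       -0.0000e+00]), 'eef_pos': array([233.667, 578.855, 244.116]), 'orientation': array([ 0.585, -0.396,  0.587,  0.395]), 'ft_force': array([-0.084,  0.831,  0.695]), 'moment': array([ 0.021, -0.014,  0.028]), 'width': np.float64(85.139)}
scene {'mtx': [[423.3317, 0.0, 313.805], [0.0, 423.3317, 202.4202], [0.0, 0.0, 1.0]], 'distortion': [-0.0872, 0.0, 0.0, 0.0, 0.0], 'R': [[0.831, 0.5561, 0.0163], [0.3298, -0.4688, -0.8194], [-0.448, 0.6863, -0.5729]], 't': [-468.4324, -86.546, 1492.0247]}
wrist {'mtx': [[279.9213, 0.0, 321.6718], [0.0, 279.9213, 194.3975], [0.0, 0.0, 1.0]], 'distortion': [-0.0154, 0.0, 0.0, 0.0, 0.0], 'hand_eye': [[0.0008, -0.3057, 0.9521, -129.8466], [-0.001, -0.9521, -0.3057, 78.5413], [1.0, -0.0007, -0.001, -0.4521], [0.0, 0.0, 0.0, 1.0]]}
```

View pics/scene0.png

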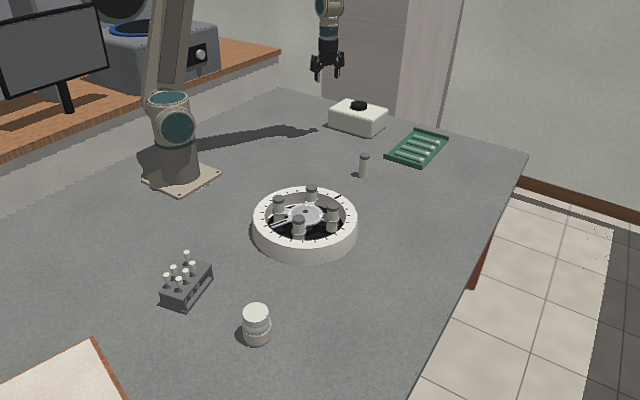

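View pics/wrist0.png

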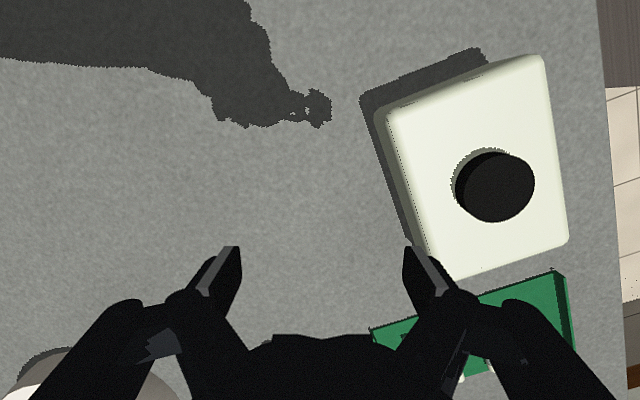

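Scene view: the stand is at about (305,222), the spare bucket at (363,165), the jar at (256,325) and the rack at (187,285). A long line may show near (338,196). Next I'll localise them and rectify the rim plane.

```bash
cat > h.py <<'E'
from workcell import env
import cv2,numpy as np
from scipy.spatial.transform import Rotation as Ro
def cam(n,o=None):
    m=env.camera_model(n);K=np.array(m["mtx"]);D=np.array(m["distortion"])
    if n=="wrist":
        q=o["orientation"];T=np.eye(4);T[:3,:3]=Ro.from_quat([q[1],q[2],q[3],q[0]]).as_matrix();T[:3,3]=o["eef_pos"]
        W=np.linalg.inv(T@np.array(m["hand_eye"]));return K,D,W[:3,:3],W[:3,3]
    return K,D,np.array(m["R"]),np.array(m["t"])
def ray(c,uv,z):
    K,D,R,t=c;p=cv2.undistortPoints(np.float64(uv).reshape(-1,1,2),K,D)[:,0]
    d=np.c_[p,np.ones(len(p))]@R;C=-R.T@t
    return C+d*((z-C[2])/d[:,2])[:,None]
def proj(c,X):
    K,D,R,t=c;return cv2.projectPoints(np.float64(X).reshape(-1,1,3),cv2.Rodrigues(R)[0],t,K,D)[0][:,0]
def rect(c,img,ctr,z,half=170,s=0.6):
    # picture: columns = world -y, rows = world -x (x up), s mm per pixel
    n=int(2*half/s);i,j=np.mgrid[:n,:n]
    X=np.stack([ctr[0]+half-i*s,ctr[1]+half-j*s,np.full(i.shape,z)],-1)
    uv=proj(c,X).reshape(n,n,2).astype(np.float32)
    return cv2.remap(img,uv[...,0],uv[...,1],cv2.INTER_CUBIC)
E
python3 - <<'E'
from h import *
f=np.load("scene0.npz");p,d=f["p"],f["d"];c=cam("scene")
hsv=cv2.cvtColor(p,cv2.COLOR_RGB2HSV)
# points of rim by depth: height map
v,u=np.mgrid[170:270,240:375];K,D,R,t=c
q=cv2.undistortPoints(np.stack([u,v],-1).reshape(-1,1,2).astype(float),K,D)[:,0]
X=(np.c_[q,np.ones(len(q))]*d[170:270,240:375].reshape(-1,1)-t)@R
s=(X[:,2]>52)&(X[:,2]<63)&(hsv[170:270,240:375,2].ravel()>120)
P=X[s,:2].astype(np.float32);(x,y),r=cv2.minEnclosingCircle(P);print("enc",x,y,r)
hull=cv2.convexHull(P);print(cv2.fitEllipse(hull))
print("spare",ray(c,[(363,176)],0),"jar",ray(c,[(257,342)],0),"rack",ray(c,[(187,296)],0))
bgr=p[:,:,::-1]
cv2.imwrite("pics/rect0.png",rect(c,bgr,(x,y),58))
E
```

```text
enc 522.7230834960938 11.279751777648926 154.77322387695312
((523.2882080078125, 10.928255081176758), (302.7513427734375, 307.72772216796875), 39.80461883544922)
spare [[519.9165    384.1565474   0.       ]] jar [[ 665.66546907 -380.03536074    0.        ]] rack [[ 435.14085464 -374.94714313    0.        ]]
```

View pics/rect0.png

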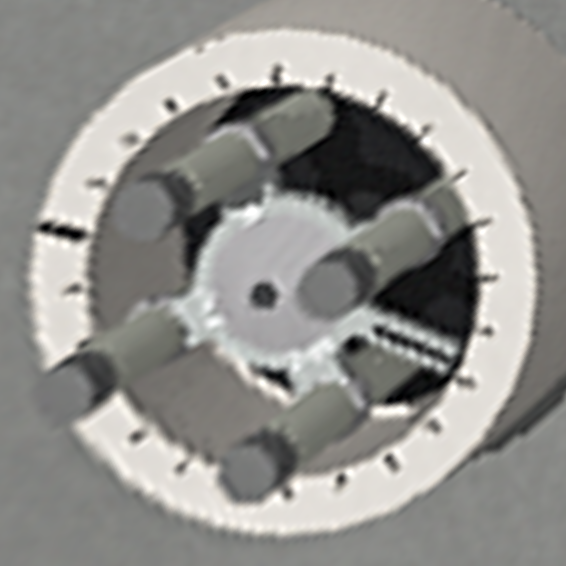

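Rectified view (col = −y, row = −x, 0.6 mm/px):
- The rotor centre is at about (523,11).
- The long line is at px (62,231), bearing about 77°.
- The tongue is at px (415,345), bearing about −115°.

The shortest turn is therefore about 168° clockwise. I'll push bucket0 (bearing about −70°) from its counter-clockwise side, with the fingers shut and the tool turning with the rotor.

```bash
python3 -m pendant '[[[0,-0.04,-0.0302,0,0.0],[0,-0.04,-0.0302,0,0.0],[0,-0.04,-0.0302,0,0.0],[0,-0.04,-0.0302,0,0.0],[0,-0.04,-0.0302,0,0.0],[0,-0.04,-0.0302,0,0.0],[0,-0.04,-0.0302,0,0.0],[0,-0.04,-0.0302,0,0.0]]]'
python3 -m pendant '[[[0,-0.04,-0.0302,0,0.0],[0,-0.04,-0.0302,0,0.0],[0,-0.04,-0.0302,0,0.0],[0,-0.04,-0.0302,0,0.0],[0,-0.04,-0.0302,0,0.0],[0,-0.04,-0.0302,0,0.0],[0,0,0,-10,0.0],[0,0,0,-10,0.0]]]'
python3 -m pendant '[[[0,0,0,-10,0.0],[0,0,0,-10,0.0],[0,0,0,-10,0.0],[0,0,0,-10,0.0],[0,0,0,-10,0.0],[0,0,0,-10,0.0],[0,0,0,-7,0.0],[0,0,0,0,0.0]]]'
python3 - <<'E'
from h import *
o=env.get_obs();p,d=env.capture("wrist");np.savez("w1.npz",p=p,d=d,e=o["eef_pos"],q=o["orientation"])
print(o["eef_pos"],o["orientation"],o["joint_positions"],o["width"])
c=cam("wrist",o);print("cam",-c[2].T@c[3])
a=np.hstack([cv2.resize(p[:,:,::-1],(400,250)),cv2.resize(rect(c,np.ascontiguousarray(p[:,:,::-1]),(523,11),58,170,.85),(400,400))[:250] *0]) if 0 else p[:,:,::-1]
cv2.imwrite("pics/w1.png",a)
E
```

```text
t: 1.1
eef_pos: [440.6, 234.1, 245.0]
orientation: [0.586, -0.395, 0.586, 0.396]
ft_force: [1.0, 1.0, 0.8]
width: -0.1
t: 2.1
eef_pos: [594.9, -23.1, 244.4]
orientation: [0.507, -0.492, 0.508, 0.493]
ft_force: [-0.2, 0.3, 0.1]
width: -0.1
t: 3.1
eef_pos: [594.6, -22.2, 244.8]
orientation: [0.153, -0.69, 0.154, 0.691]
ft_force: [0.0, -0.7, 0.3]
width: 0.2
[594.5962347  -22.15060094 244.75043689] [ 0.15345503 -0.68986167  0.15350857  0.69063561] [-1.45853167e-01  2.24528008e-01 -9.44307025e-02  1.25293474e+00
  4.24932868e-06 -1.27905424e+00] 0.16503851176727005
cam [561.20258642 -93.51923604 374.62231668]
```

View pics/w1.png

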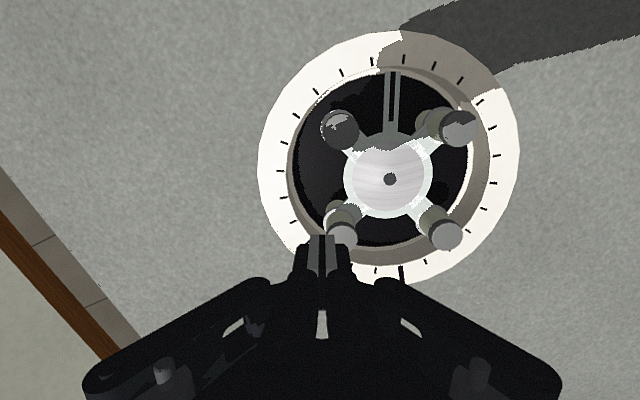

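Wrist view: the tongue is at (392,95), the long line at (402,274), the hub hole at (390,179), and caps at (340,130), (458,128), (446,234), (342,238). Next I'll measure the rotor axis and angles.

```bash
cat >> h.py <<'E'
def rings(p,c,ctr):
    g=cv2.cvtColor(p,cv2.COLOR_RGB2GRAY)
    def samp(r,z,a):
        X=np.c_[ctr[0]+r*np.cos(a),ctr[1]+r*np.sin(a),np.full(len(a),z)]
        uv=proj(c,X).astype(np.float32);return cv2.remap(g,uv[:,0].reshape(-1,1),uv[:,1].reshape(-1,1),cv2.INTER_LINEAR)[:,0].astype(float)
    return samp
E
python3 - <<'E'
from h import *
f=np.load("w1.npz");p=f["p"];o=dict(eef_pos=f["e"],orientation=f["q"]);c=cam("wrist",o)
print("hub",ray(c,[(390,179)],67))
g=cv2.cvtColor(p,cv2.COLOR_RGB2GRAY);hs=cv2.cvtColor(p,cv2.COLOR_RGB2HSV)
# inner edge of short lines / rim outer edge: white bright pixels, circle fit on plane z=58
m=((g>190)).astype(np.uint8);n,l,st,ce=cv2.connectedComponentsWithStats(m);i=1+np.argmax(st[1:,4])
cs,_=cv2.findContours((l==i).astype(np.uint8),cv2.RETR_EXTERNAL,cv2.CHAIN_APPROX_NONE)
q=max(cs,key=len)[:,0].astype(float);X=ray(c,q,58)[:,:2]
from scipy.optimize import least_squares
r0=np.hypot(*(X-[523,11]).T);s=(r0>142)&(r0<165);
F=least_squares(lambda v:np.hypot(X[s,0]-v[0],X[s,1]-v[1])-v[2],[523,11,155],loss="soft_l1");print("rim",F.x,s.sum())
ctr=F.x[:2]
for u in [(340,130),(458,128),(446,234),(342,238)]:
    w=ray(c,[u],103)[0,:2]-ctr;print("cap",np.hypot(*w),np.degrees(np.arctan2(w[1],w[0])))
for n,us,z in(("index",[(393,75),(392,118)],59.5),("long",[(401,268),(403,281)],58)):
    for u in us:
        w=ray(c,[u],z)[0,:2]-ctr;print(n,np.hypot(*w),np.degrees(np.arctan2(w[1],w[0])))
E
```

```text
hub [[524.63785616  12.16516549  67.        ]]
rim [526.09374686  10.53037131 150.32534956] 304
cap 81.15738862225719 -69.30504856380655
cap 79.78417329060488 -157.83609617826187
cap 77.80622212124857 112.65700786097213
cap 78.23110603497628 21.42084679086885
index 109.25391979112153 -114.55118333754818
index 65.78942164831012 -116.05841019634916
long 125.70083326104714 77.5672740135826
long 145.96533413295606 77.55006365212228
```

```bash
python3 -m pendant '[[[0.04,0,-0.0026,0,0],[0.04,0,0,0,0],[0.04,0,0,0,0],[0.039,0,0,0,0],[0,0,0,0,0],[0,0.00419,0.00011,3,0],[0,0.00419,0.00011,3,0],[0,0.00419,0.00011,3,0]]]'
python3 -m pendant '[[[0,0.00419,0.00011,3,0],[0,0.00419,0.00011,3,0],[0,0.00419,0.00011,3,0],[0,0.00419,0.00011,3,0],[0,0.00419,0.00011,3,0],[0,0.00419,0.00011,3,0],[0,0.00419,0.00011,3,0],[0,0.00419,0.00011,3,0]]]'
python3 - <<'E'
from h import *
o=env.get_obs();p,d=env.capture("wrist");cv2.imwrite("pics/w2.png",p[:,:,::-1])
w=o["eef_pos"][:2]-[525,11.3];print(np.hypot(*w),np.degrees(np.arctan2(w[1],w[0])))
E
```

```text
t: 4.15
eef_pos: [592.7, -34.6, 88.8]
orientation: [-0.208, 0.677, -0.207, -0.675]
ft_force: [-0.4, -0.5, 0.1]
width: 0.1
t: 5.15
eef_pos: [569.5, -57.4, 88.9]
orientation: [-0.344, 0.62, -0.343, -0.616]
ft_force: [1.9, 0.9, -1.7]
width: 0.1
81.89327241313917 -57.07554407939811
```

View pics/w2.png

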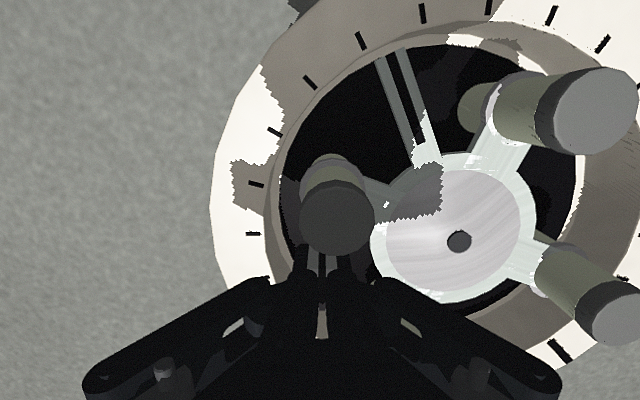

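The fingers are against bucket0 at (337,215), the force is about 2 N, and the tongue is in view at (405,95). Continuing the sweep.

```bash
python3 -m pendant '[[[0,0.00419,0.00011,3,0],[0,0.00419,0.00011,3,0],[0,0.00419,0.00011,3,0],[0,0.00419,0.00011,3,0],[0,0.00419,0.00011,3,0],[0,0.00419,0.00011,3,0],[0,0.00419,0.00011,3,0],[0,0.00419,0.00011,3,0]]]'
python3 -m pendant '[[[0,0.00419,0.00011,3,0],[0,0.00419,0.00011,3,0],[0,0.00419,0.00011,3,0],[0,0.00419,0.00011,3,0],[0,0.00419,0.00011,3,0],[0,0.00419,0.00011,3,0],[0,0.00419,0.00011,3,0],[0,0.00419,0.00011,3,0]]]'
python3 -c "
from h import *
o=env.get_obs();w=o['eef_pos'][:2]-[525,11.3];print(np.hypot(*w),np.degrees(np.arctan2(w[1],w[0])),o['joint_positions'])"
```

```text
t: 6.2
eef_pos: [538.5, -69.2, 88.8]
orientation: [-0.465, 0.535, -0.463, -0.532]
ft_force: [2.5, 0.2, -0.2]
width: -0.1
t: 7.2
eef_pos: [505.2, -67.6, 88.8]
orientation: [0.566, -0.427, 0.564, 0.423]
ft_force: [0.9, -2.6, 0.1]
width: -0.1
81.31608446966617 -104.11283244980984 [-0.2591453   0.20930321 -0.47269898  0.88321342 -0.00127382  0.02203104]
```

```bash
python3 -m pendant '[[[0,0.00419,0.00011,3,0],[0,0.00419,0.00011,3,0],[0,0.00419,0.00011,3,0],[0,0.00419,0.00011,3,0],[0,0.00419,0.00011,3,0],[0,0.00419,0.00011,3,0],[0,0.00419,0.00011,3,0],[0,0.00419,0.00011,3,0]]]'
python3 -m pendant '[[[0,0.00419,0.00011,3,0],[0,0.00419,0.00011,3,0],[0,0.00419,0.00011,3,0],[0,0.00419,0.00011,3,0],[0,0.00419,0.00011,3,0],[0,0.00419,0.00011,3,0],[0,0.00419,0.00011,3,0],[0,0.00419,0.00011,3,0]]]'
python3 -m pendant '[[[0,0.00419,0.00011,3,0],[0,0.00419,0.00011,3,0],[0,0.00419,0.00011,3,0],[0,0.00419,0.00011,3,0],[0,0.00419,0.00011,3,0],[0,0.00419,0.00011,3,0],[0,0.00419,0.00011,3,0],[0,0.00419,0.00011,3,0]]]'
python3 -m pendant '[[[0,0.00419,0.00011,3,0],[0,0.00419,0.00011,3,0],[0,0.00419,0.00011,3,0],[0,0.00419,0.00011,3,0],[0,0.00419,0.00011,3,0],[0,0.00419,0.00011,3,0],[0,0,0,0,0]]]'
python3 - <<'E'
from h import *
o=env.get_obs();w=o['eef_pos'][:2]-[525,11.3];print(np.hypot(*w),np.degrees(np.arctan2(w[1],w[0])),o['joint_positions'])
p,d=env.capture("wrist");np.savez("w3.npz",p=p,d=d,e=o["eef_pos"],q=o["orientation"]);cv2.imwrite("pics/w3.png",p[:,:,::-1])
E
```

```text
t: 8.2
eef_pos: [475.4, -52.0, 88.6]
orientation: [0.642, -0.3, 0.64, 0.297]
ft_force: [0.7, -1.6, 1.2]
width: 0.1
t: 9.2
eef_pos: [454.4, -25.5, 88.4]
orientation: [0.69, -0.16, 0.688, 0.157]
ft_force: [-0.3, -2.5, -0.3]
width: 0.1
t: 10.2
eef_pos: [445.9, 7.1, 88.2]
orientation: [0.708, -0.012, 0.706, 0.011]
ft_force: [-0.7, -1.4, 1.0]
width: -0.3
t: 11.08
eef_pos: [449.1, 32.6, 87.9]
orientation: [0.701, 0.098, 0.699, -0.098]
ft_force: [0.1, 0.3, 0.1]
width: -0.1
78.85758424164452 164.32794028310948 [-7.11988752e-02  1.13945712e-01 -5.92281969e-01  8.61899689e-01
 -1.23245219e-04  1.77779079e+00]
```

View pics/w3.png

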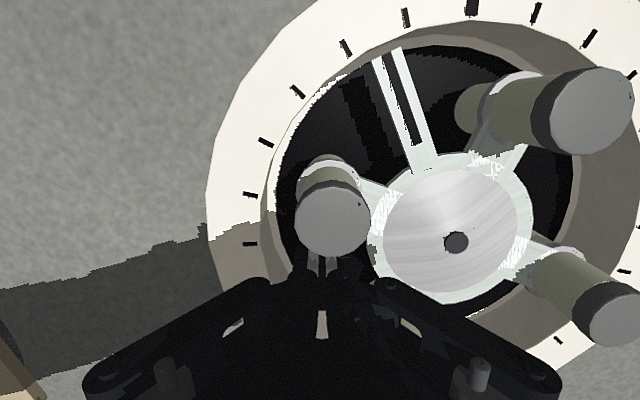

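The tongue line runs from (380,62) to (415,143). The long line is just in view at (471,6), with short ticks at (405,17), (345,48) and (297,91). Measuring the remaining angle with the index and ticks in the same frame.

```bash
cat >> h.py <<'E'
def measure(p,c):
    g=cv2.cvtColor(p,cv2.COLOR_RGB2GRAY)
    # rim ticks: dark blobs on white rim; return axis (from hub hole) and list of ticks with bearing
    b=(g<90).astype(np.uint8);n,l,st,ce=cv2.connectedComponentsWithStats(b)
    ctr0=np.array([525,11.3]);T=[];
    for i in range(1,n):
        if 15<st[i,4]<900:
            w=ray(c,[ce[i]],58)[0,:2]-ctr0;r=np.hypot(*w)
            w2=ray(c,[ce[i]],60)[0,:2]-ctr0;
            T.append((st[i,4],ce[i].round(1),round(r,1),round(np.degrees(np.arctan2(w[1],w[0])),2)))
    return T
E
python3 - <<'E'
from h import *
f=np.load("w3.npz");p=f["p"];c=cam("wrist",dict(eef_pos=f["e"],orientation=f["q"]))
print("hub",ray(c,[(456,242)],67))
for t in measure(p,c):print(t)
X=ray(c,[(471,6)],58)[0,:2]-[525,11.3];print("long",np.degrees(np.arctan2(X[1],X[0])))
for u in [(378,62),(418,144)]:
    X=ray(c,[u],59.5)[0,:2]-[525,11.3];print("idx",np.hypot(*X),np.degrees(np.arctan2(X[1],X[0])))
cv2.imwrite("pics/w3c.png",cv2.resize(p[30:170,330:460,::-1],None,fx=4,fy=4,interpolation=cv2.INTER_NEAREST))
E
```

```text
hub [[526.29255799   9.68908966  67.        ]]
(np.int32(196), array([471.5,   7.5]), np.float64(124.0), np.float64(76.04))
(np.int32(115), array([535.2,  12.1]), np.float64(125.5), np.float64(60.97))
(np.int32(97), array([405.6,  17.3]), np.float64(124.9), np.float64(91.24))
(np.int32(103), array([589.2,  38. ]), np.float64(125.9), np.float64(45.86))
(np.int32(82), array([345.6,  47.8]), np.float64(124.7), np.float64(106.37))
(np.int32(51), array([631.4,  74.9]), np.float64(128.4), np.float64(30.84))
(np.int32(75), array([297.7,  91.3]), np.float64(124.7), np.float64(121.54))
(np.int32(20), array([506.1,  97.8]), np.float64(84.0), np.float64(59.31))
(np.int32(18), array([636.5, 137.7]), np.float64(118.5), np.float64(14.53))
(np.int32(74), array([265.7, 142.2]), np.float64(124.7), np.float64(136.73))
(np.int32(61), array([250.2, 194.4]), np.float64(124.8), np.float64(151.95))
(np.int32(422), array([455.3, 241.9]), np.float64(8.4), np.float64(-59.63))
(np.int32(27), array([624.9, 244.8]), np.float64(118.8), np.float64(-20.14))
(np.int32(65), array([249.1, 243.7]), np.float64(125.4), np.float64(167.12))
(np.int32(27), array([579.4, 250.3]), np.float64(89.8), np.float64(-23.91))
(np.int32(28), array([542., 260.]), np.float64(68.5), np.float64(-32.39))
(np.int32(42), array([623.5, 271.1]), np.float64(127.5), np.float64(-28.87))
(np.int32(26), array([557.4, 339.6]), np.float64(127.6), np.float64(-58.45))
(np.int32(16), array([ 44.6, 395.8]), np.float64(334.1), np.float64(-170.53))
long 76.1873264565679
idx 110.4453078498026 100.90934476010449
idx 61.565432345755895 97.85310960472474
```

View pics/w3c.png

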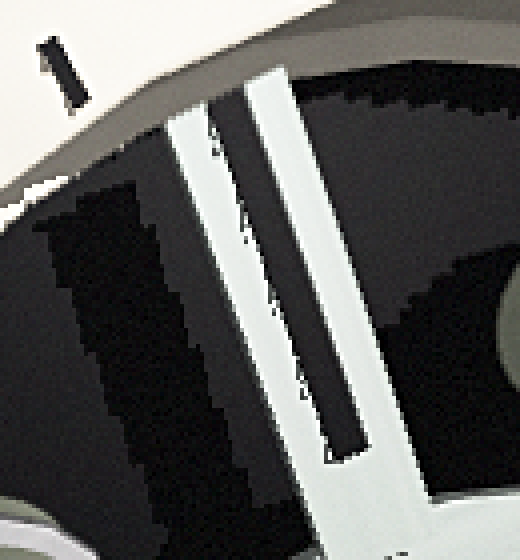

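```bash
cat >> h.py <<'E'
from scipy.optimize import least_squares
def frame(ticks,c,long0):
    """fit axis, tick radius and long-line bearing to tick centres (pixel) ; long0 approx bearing deg"""
    X=ray(c,ticks,58)[:,:2]
    def f(v):
        w=X-v[:2];r=np.hypot(*w.T);a=np.degrees(np.arctan2(w[:,1],w[:,0]))-v[3]
        return np.r_[r-v[2],np.radians((a+7.5)%15-7.5)*125]
    F=least_squares(f,[525,11.3,125,long0],loss="soft_l1");return F.x,f(F.x)
def bear(c,u,z,x):
    w=ray(c,u,z)[:,:2]-x[:2];return np.hypot(*w.T),np.degrees(np.arctan2(w[:,1],w[:,0]))-x[3]
E
python3 - <<'E'
from h import *
f=np.load("w3.npz");p=f["p"];c=cam("wrist",dict(eef_pos=f["e"],orientation=f["q"]))
x,r=frame([(535.2,12.1),(405.6,17.3),(589.2,38),(345.6,47.8),(297.7,91.3),(265.7,142.2),(250.2,194.4),(249.1,243.7)],c,76.5)
print(x,r.round(1));print(bear(c,[(386.7,54.2),(417,143.7)],59,x),bear(c,[(471.5,7.5)],58,x),bear(c,[(456,242)],67,x))
E
```

```text
[525.84524901   9.92953178 126.32300906  76.57789052] [ 0.   0.  -0.  -0.   0.  -0.1 -0.2  0.3  0.1  0.1 -0.  -0.  -0.1 -0.1
 -0.   0.1]
(array([113.44867305,  63.30481697]), array([21.78958833, 22.16781004])) (array([125.13301007]), array([-0.0141678])) (array([0.50783633]), array([-104.83726519]))
```

21.9° remains, and the tick fit residual is at most 0.3 mm. Pushing 19°, slower at the end, then looking again.

```bash
python3 -m pendant '[[[0,0.00419,0.00011,3,0],[0,0.00419,0.00011,3,0],[0,0.00419,0.00011,3,0],[0,0.00419,0.00011,3,0],[0,0.00419,0.00011,3,0],[0,0.00279,0.00005,2,0],[0,0.00279,0.00005,2,0],[0,0,0,0,0]]]'
python3 - <<'E'
from h import *
o=env.get_obs()
p,d=env.capture("wrist");np.savez("w4.npz",p=p,d=d,e=o["eef_pos"],q=o["orientation"])
c=cam("wrist",o)
for t in measure(p,c):
    if 115<t[2]<140: print(t)
cv2.imwrite("pics/w4c.png",cv2.resize(p[0:160,300:500,::-1],None,fx=4,fy=4,interpolation=cv2.INTER_NEAREST)[:600])
E
```

```text
t: 12.12
eef_pos: [459.8, 56.3, 86.9]
orientation: [0.675, 0.212, 0.674, -0.212]
ft_force: [-0.4, -0.8, -0.0]
width: 0.2
(np.int32(411), array([387.7,  15.8]), np.float64(128.3), np.float64(76.25))
(np.int32(80), array([455.4,   7.4]), np.float64(124.1), np.float64(61.07))
(np.int32(100), array([520.9,   8.2]), np.float64(125.0), np.float64(45.91))
(np.int32(109), array([578.8,  28.1]), np.float64(126.1), np.float64(30.88))
(np.int32(83), array([331.9,  57.3]), np.float64(124.9), np.float64(91.36))
(np.int32(67), array([624.1,  63.1]), np.float64(127.7), np.float64(15.88))
(np.int32(20), array([627.2,  81.3]), np.float64(124.0), np.float64(11.63))
(np.int32(75), array([287.7, 103.8]), np.float64(124.8), np.float64(106.53))
(np.int32(70), array([259.7, 155.8]), np.float64(124.9), np.float64(121.72))
(np.int32(21), array([266.9, 178. ]), np.float64(117.2), np.float64(126.97))
(np.int32(57), array([248.4, 207.9]), np.float64(125.0), np.float64(136.9))
(np.int32(65), array([251.6, 256.2]), np.float64(125.3), np.float64(152.1))
(np.int32(42), array([632.8, 260.2]), np.float64(127.6), np.float64(-43.79))
(np.int32(31), array([569.4, 333.2]), np.float64(127.7), np.float64(-73.46))
```

View pics/w4c.png

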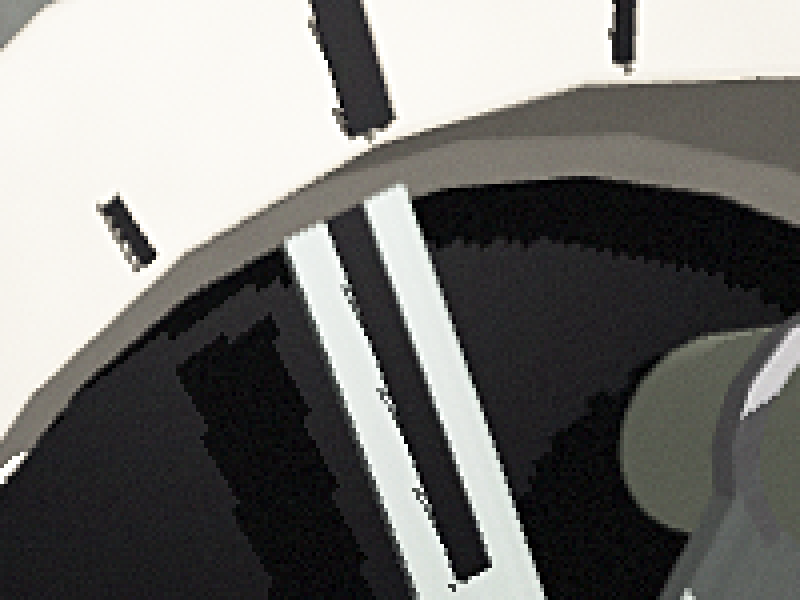

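Crop: the index line's outer end is at px (387,53), its inner end at (418,142.5), and the long line at (388,16). It is a few degrees short.

```bash
python3 - <<'E'
from h import *
f=np.load("w4.npz");p=f["p"];c=cam("wrist",dict(eef_pos=f["e"],orientation=f["q"]))
x,r=frame([(520.9,8.2),(331.9,57.3),(578.8,28.1),(287.7,103.8),(259.7,155.8),(248.4,207.9),(251.6,256.2)],c,76.5)
print(x,r.round(1));print(bear(c,[(387,53.3),(418,142.5)],59,x),bear(c,[(387.7,15.8),(391.5,32)],58,x))
E
```

```text
[525.34449163   9.77623109 126.34285976  76.51892114] [-0.4  0.1  0.3  0.   0.  -0.1  0.  -0.  -0.   0.1 -0.1 -0.  -0.   0.1]
(array([113.6377218 ,  63.87400481]), array([2.95359741, 3.01750209])) (array([129.67473518, 122.09176275]), array([0.04432595, 0.23416627]))
```

```bash
python3 -m pendant '[[[0,0.00098,0.00001,0.7,0],[0,0.00098,0.00001,0.7,0],[0,0.00098,0.00001,0.7,0],[0,0.00098,0.00001,0.7,0],[0,0,0,0,0],[0,0,0,0,0]]]'
python3 - <<'E'
from h import *
o=env.get_obs()
p,d=env.capture("wrist");np.savez("w5.npz",p=p,d=d,e=o["eef_pos"],q=o["orientation"])
c=cam("wrist",o)
for t in measure(p,c):
    if 115<t[2]<140: print(t)
cv2.imwrite("pics/w5c.png",cv2.resize(p[0:160,300:500,::-1],None,fx=4,fy=4,interpolation=cv2.INTER_NEAREST)[:600])
E
```

```text
t: 12.92
eef_pos: [461.6, 59.7, 86.3]
orientation: [0.669, 0.229, 0.669, -0.229]
ft_force: [-0.3, -1.5, -0.1]
width: 0.2
(np.int32(480), array([376.2,  18.2]), np.float64(129.4), np.float64(76.26))
(np.int32(92), array([444.8,   8.1]), np.float64(124.2), np.float64(61.07))
(np.int32(78), array([510.8,   6.8]), np.float64(124.4), np.float64(45.93))
(np.int32(109), array([571.3,  22.1]), np.float64(126.0), np.float64(30.9))
(np.int32(65), array([397.7,  36.8]), np.float64(117.5), np.float64(72.86))
(np.int32(98), array([618.1,  56.6]), np.float64(126.4), np.float64(15.86))
(np.int32(82), array([323.5,  64.9]), np.float64(124.9), np.float64(91.36))
(np.int32(77), array([282.2, 113.4]), np.float64(124.7), np.float64(106.58))
(np.int32(70), array([257.4, 165.9]), np.float64(124.7), np.float64(121.75))
(np.int32(28), array([266.4, 183.8]), np.float64(117.0), np.float64(125.88))
(np.int32(55), array([248.9, 217.5]), np.float64(124.9), np.float64(136.88))
(np.int32(21), array([636.3, 252.1]), np.float64(125.3), np.float64(-43.85))
(np.int32(64), array([254.5, 265. ]), np.float64(125.3), np.float64(152.13))
```

View pics/w5c.png

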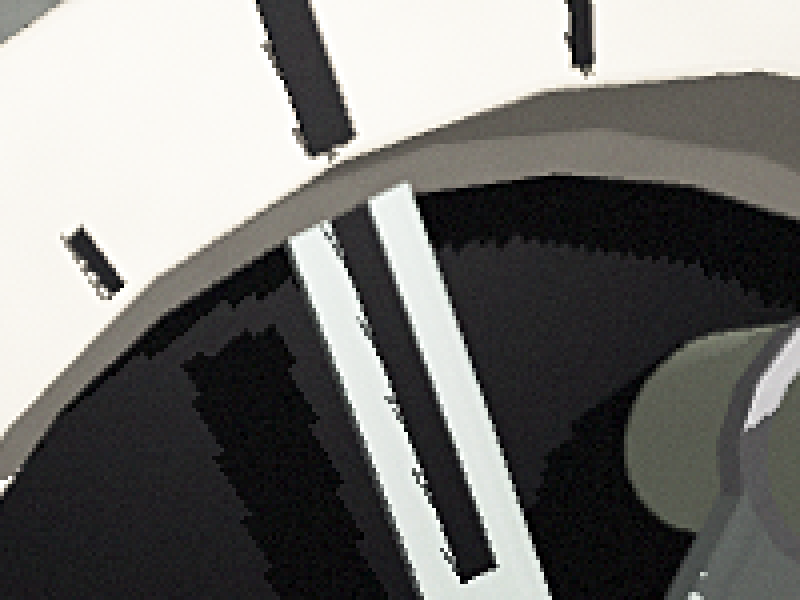

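```bash
python3 - <<'E'
from h import *
f=np.load("w5.npz");p=f["p"];c=cam("wrist",dict(eef_pos=f["e"],orientation=f["q"]))
x,r=frame([(571.3,22.1),(323.5,64.9),(282.2,113.4),(257.4,165.9),(248.9,217.5),(254.5,265)],c,76.5)
print(x,r.round(1));print(bear(c,[(388,53),(419,142.5)],59,x),bear(c,[(376.2,18.2),(382.5,38.7)],58,x))
E
```

```text
[525.50916925   9.78619135 126.3433474   76.59280951] [-0.   0.1 -0.1 -0.1 -0.1  0.1  0.  -0.   0.  -0.  -0.1  0.1]
(array([113.56804566,  63.88918407]), array([0.27498036, 0.53373209])) (array([130.80530636, 120.95142307]), array([0.04372402, 0.24199687]))
```

About 0.3° remains. I'll nudge it, back off and lift clear, then make the final check.

```bash
python3 -m pendant '[[[0,0.0004,0,0.3,0],[0,0,0,0,0],[0,0,0,0,0],[0,-0.005,0,0,0],[0,-0.01,0,0,0],[-0.02,0,0,0,0],[-0.03,0,0,0,0],[-0.03,0,0,0,0]]]'
python3 -m pendant '[[[-0.03,0,0,0,0],[0,-0.01,0,0,0],[0,0,0,0,0],[0,0,0,0,0]]]'
python3 - <<'E'
from h import *
o=env.get_obs()
p,d=env.capture("wrist");np.savez("w6.npz",p=p,d=d,e=o["eef_pos"],q=o["orientation"])
c=cam("wrist",o)
for t in measure(p,c):
    if 115<t[2]<140: print(t)
uv=proj(c,[[525.5+118*np.cos(1.336),9.8+118*np.sin(1.336),58]])[0].astype(int);x0,y0=max(uv[0]-75,0),max(uv[1]-50,0);print(uv,x0,y0)
cv2.imwrite("pics/w6c.png",cv2.resize(p[y0:y0+115,x0:x0+155,::-1],None,fx=5,fy=5,interpolation=cv2.INTER_NEAREST))
E
```

```text
t: 13.98
eef_pos: [451.7, 47.8, 166.9]
orientation: [0.668, 0.231, 0.669, -0.231]
ft_force: [0.7, -0.2, -0.0]
width: 0.0
t: 14.48
eef_pos: [445.1, 40.1, 194.9]
orientation: [0.667, 0.231, 0.669, -0.231]
ft_force: [0.2, -0.1, 0.0]
width: -0.1
(np.int32(249), array([352.3,  15.5]), np.float64(133.9), np.float64(76.33))
(np.int32(34), array([434.2,  11.4]), np.float64(125.7), np.float64(46.09))
(np.int32(26), array([394.4,  13.2]), np.float64(125.3), np.float64(61.25))
(np.int32(30), array([470.9,  21.9]), np.float64(125.7), np.float64(31.12))
(np.int32(22), array([406.8,  22.8]), np.float64(116.9), np.float64(56.5))
(np.int32(23), array([440. ,  24.2]), np.float64(117.1), np.float64(42.71))
(np.int32(91), array([362.4,  36.1]), np.float64(116.1), np.float64(75.4))
(np.int32(57), array([469.3,  34.2]), np.float64(117.1), np.float64(29.49))
(np.int32(31), array([501.9,  42.4]), np.float64(126.1), np.float64(16.08))
(np.int32(24), array([323.2,  49.1]), np.float64(125.1), np.float64(91.41))
(np.int32(19), array([498.6,  54.6]), np.float64(117.8), np.float64(13.76))
(np.int32(25), array([5
[... 213 characters left out ...]
2(24), array([536.6, 103.9]), np.float64(126.6), np.float64(-13.87))
(np.int32(25), array([282.1, 113.2]), np.float64(125.0), np.float64(121.62))
(np.int32(21), array([538.4, 138.8]), np.float64(126.1), np.float64(-28.78))
(np.int32(22), array([275.5, 148.2]), np.float64(125.4), np.float64(136.73))
(np.int32(19), array([532.3, 172.4]), np.float64(126.7), np.float64(-43.67))
(np.int32(19), array([279.1, 181.8]), np.float64(125.1), np.float64(151.93))
(np.int32(17), array([290.6, 211.1]), np.float64(124.6), np.float64(167.0))
(np.int32(16), array([497.7, 229.2]), np.float64(126.8), np.float64(-73.45))
(np.int32(23), array([307.2, 236.2]), np.float64(126.0), np.float64(-178.01))
[360  36] 285 0
```

View pics/w6c.png

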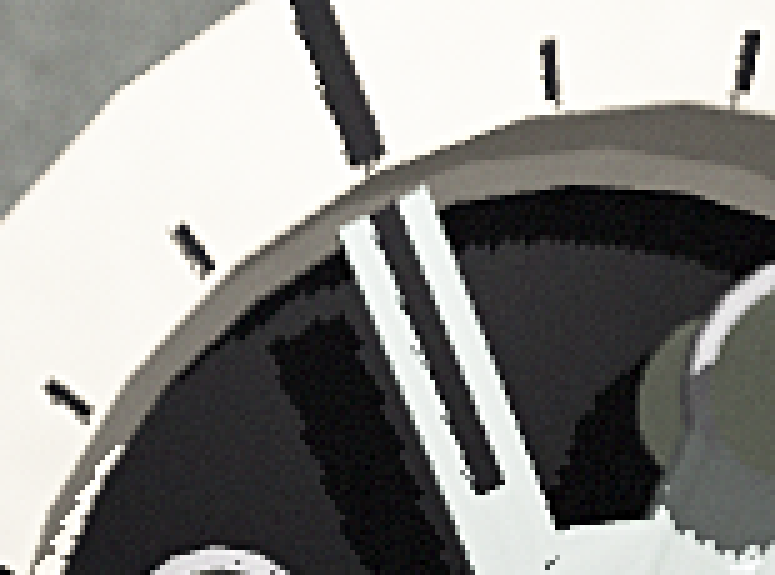

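```bash
python3 - <<'E'
from h import *
f=np.load("w6.npz");p=f["p"];c=cam("wrist",dict(eef_pos=f["e"],orientation=f["q"]))
x,r=frame([(434.2,11.4),(394.4,13.2),(470.9,21.9),(501.9,42.4),(323.2,49.1),(523.9,70.8),(298.1,79.1),(536.6,103.9),(282.1,113.2),(538.4,138.8),(275.5,148.2),(532.3,172.4),(279.1,181.8),(290.6,211.1),(497.7,229.2)],c,76.5)
print(x,r.round(1));print(bear(c,[(362.1,41.1),(382.5,96.9)],59,x),bear(c,[(352.3,15.5),(358.1,31.5)],58,x))
# line axes from edges at equal thresholds: centre of dark run across rays at constant radius
s=rings(p,c,x[:2])
a=np.radians(x[3]+np.arange(-5,5,.05))
for R,z in [(70,59),(80,59),(90,59),(100,59),(108,59),(122,58),(128,58),(134,58),(138,58)]:
    v=s(R,z,a);k=np.flatnonzero(v<110);k=k[np.abs(k-100)<40];print(R,np.degrees(a[k]).mean()-x[3],len(k)*.05*np.pi/180*R)
E
```

```text
[525.3381164   10.42364195 125.86856542  76.53311001] [ 0.3  0.   0.   0.1  0.1 -0.1  0.1  0.2  0.1 -0.5  0.5 -0.1 -0.1 -0.7
  0.  -0.1  0.1 -0.  -0.1  0.1 -0.  -0.1 -0.1 -0.  -0.1  0.  -0.   0.3
  0.2 -0. ]
(array([113.30933279,  63.96006977]), array([0.06050344, 0.48957295])) (array([134.65349903, 121.61793807]), array([0.01713352, 0.1040896 ]))
70 0.19999999999997442 4.337143191205909
80 0.3249999999999744 4.607669225265029
90 0.4499999999999602 4.790928796724435
100 0.4749999999999659 4.71238898038469
108 0.549999999999983 4.995132319207771
122 0.04999999999998295 5.8555796404409755
128 -0.025000000000019895 5.361651462126581
134 0.07499999999998863 6.080727113948244
138 0.04999999999998295 5.660102764217611
```

```bash
python3 -m pendant '[[[0,0,0,0,0],[0,0,0,0,0]]]'; python3 -c "
from workcell import env
print(env.hand_in())"
```

```text
t: 14.78
eef_pos: [446.2, 40.3, 195.9]
orientation: [0.668, 0.231, 0.669, -0.231]
ft_force: [-0.1, -0.2, -0.8]
width: -0.2
the job is handed in; nothing more can be done
None
```

The rotor's index line now sits on the long thick line to within about half a degree, and I handed the job in at about 15 s of the 51 s allowed. I turned it about 169° clockwise by pushing bucket0 sideways with the shut fingers. Contact force stayed around 1–3 N, and no bucket was taken between the fingers. The gripper then backed off and lifted clear, with the fingertips about 180 mm above the bench.

**Last checks, from the wrist camera after lifting clear:**
- **Alignment:** The index line is 0.1–0.5° short of the long line, at most about 1 mm at the line's end. The two estimates disagreed slightly: the end point I picked by eye gave 0.06°, and sampling along the line gave 0.2–0.55°. Extended by eye, the two lines meet.
- **Final 0.3° nudge:** I could not confirm separately that it moved the rotor, because it is about the size of the measuring error.
- **Spare bucket, jar and rack:** I did not take a final picture of them. The arm only passed well above bench height and worked inside the stand, and no unexpected force showed.

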